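Open the trimming clamp that holds the striped bowl

TASK

Two upturned bowls are clamped in trimming holders on the bench. Free the bowl with the rust-brown stripes: pull the orange knob of its own holder straight out, away from the bowl, until the sprung jaw is at its stop, then let go; the brake keeps it open. Leave the striped bowl standing in its place and leave the plain bowl's clamp shut.

Things in the scene. Friction and masses are not known exactly. Their poses are not given: they have to be found in the camera images.
- jaw_a_knob (a point): Orange knob on the striped bowl's sprung jaw: upright, round, 24 to 26 mm across, from 38 to 78 mm above the bench, on an 18 mm stem over a slide plate 38 mm wide (top 28.5 mm above the bench). Point: on its axis, 58 mm above the bench. z up; x points level along the track from knob to bowl, so it pulls open along -x. Shut, its axis is 118 mm from the bowl's. The other holder has one alike.
- jaw_a (a joint): How far the striped bowl's jaw is pulled out, in m: 0 shut, 0.080 at the stop. A spring draws it back towards the bowl with 1 to 3 N and a brake drags with 5 N, so it takes 6 to 8 N to pull and stays where it is let go. The track, 56 mm wide and 16 mm high, ends in a black block 26 mm high; the holder is fixed to the bench, at a varying place and heading.
- striped_bowl_mid (a point): Loose upturned clay bowl, cream with rust-brown stripes round it, foot ring uppermost: 110 mm across the rim below, 57 mm across the foot, 68 mm high, on a round grey bat 160 mm across and 18 mm high, so its top is 86 mm above the bench; 0.3 to 0.5 kg. Point: on its axis, half-way up; z up. It may be the left or the right of the two bowls.
- jaw_b (a joint): How far the jaw of the other holder, with the plain cream bowl of the same size, is pulled out, in m: 0 shut, 0.080 at the stop; same spring and knob. It starts shut and is to stay shut.
Things that resemble listed ones, but are neither listed nor needed, are in the scene too. What is shaped like the part that bears striped_bowl_mid but green is not meant.

How it is judged:
By the outcome, as a careful person would: the job done as asked, in the order asked, and still so for the second after the job is handed in, with the robot touching nothing.
It also fails if it takes over 35 s, if anything falls off the work surface, if the arm or the gripper's body presses on something with over 40 N, if the wrist force passes 120 N, or if a joint passes its speed limit or range.

ROBOT

A 7-joint arm with a two-finger parallel gripper is mounted at the origin on the work surface. World frame = base frame: x ahead of the robot, y to its left, z up, the work surface at z = 0. Lengths are in m, angles in rad, forces in N, time in s.
With the tool pointing down it reaches from about 0.425 to 0.925 m from the base axis. Payload 6.8 kg.
Tool frame: the origin (TCP) lies on the centre line of the jaws, within the pads' length; the fingertips stand manip.tip_reach ahead of it and the grasp point (between the pads) lies 11 mm behind it (manip.tip_reach is the distance from the TCP to the fingertips, in m); z points along the fingers, x is the direction in which the jaws open and shut, and the axes are right-handed (so a half turn about z gives the same grasp; the last joint's range is limited). The gripper opens to 85 mm and grips with 20 to 120 N. Pads are 22 mm wide; open, the fingers measure 114 mm over their backs; the gripper's body (76 mm by 85 mm) begins 54 mm behind the grasp point. The pads swing forward as they close: fully open they stand 13 mm farther back than shut.
Start: joints at [-1.269, 0.477, 0.022, 1.555, -0.011, 1.109, -0.083], TCP at [0.269, 0.619, 0.209] pointing down, gripper open.
Joint ranges: [-2.96, 2.96], [-0.34, 2.1], [-1.41, 1.46], [0.24, 2.44], [-1.37, 4.51], [0.17, 1.92], [-2.96, 2.96]. Speed limits (rad/s): [2.39, 2.39, 3.14, 3.14, 3.14, 3.14, 3.14].

INTERFACE

Orientations are given as a rotation vector (axis times angle).
In Python, from rig import manip gives the robot as it stands.
- The arm moves only by the tool carry_out, never from a script. Its argument "rows" is a list of rows, each a list of 7 numbers: the shift along the tool's x, y, z in cm, then the turn, a rotation vector about the tool's x, y, z in degrees, then the opening in per cent of the stroke, from 0 (shut) to 100 (fully open). A call has exactly 10 rows; each row shifts and turns the pose as measured when the row begins, along the tool's axes as they then stand; what a row does not reach is not made up. A row lasts 1/12 s, in which the tool goes at most 41.7 mm and 7.16 degrees, less where a joint would pass 70% of its speed; a pose out of reach is approached as far as the arm can. A call with a gripper value outside its range is refused whole. The fingers move at their own pace and stop on an object; "grip_force" is the grip in N (left out, the last holds). Time passes only in rows, so rows that do not move let the fingers close, or fill a call up. It gives the time, the measured TCP pose, the force and the opening at its end, in the units of the state.
- manip.state(): the state, without advancing time (a new reading comes with each control period).
- manip.camera(name): name is "side" or "top"; returns the picture (420x560x3 uint8, red, green, blue); there is no depth.
- manip.camera_info(name): a dict with "fx", "fy", "cx", "cy" (pixels), "extrinsics" (4x4, takes a point from world to camera coordinates). Camera axes: x right, y down, z forward; pixel columns grow to the right and rows downward; lengths in m; the calibration is good to about 2 mm. A picture is of the moment at which its call begins. camera_info takes no time and is no camera call.
- manip.close_job(): hands the job in, once; it reports no verdict.
The state is a dict: "t": time; "qpos": joint angles; "joint_velocities": joint speeds; "effort": joint torques, N m; "position": TCP position; "ee_rot": TCP orientation; "contact_force": force on the tool from outside, world axes, zero at the start; "moment": the same for the moment, N m; "grip_width": finger opening in m.
Only numpy, scipy, OpenCV 4.12 (cv2) and the standard library are available. Lean on these libraries where they do the work, as an engineer would, in place of code of your own. Each camera call takes 0.05 s, during which the arm holds its last target. There are 200 camera calls.

## Working session

There is one attempt and no reset: what is moved stays moved. The work goes in short steps, Python scripts to look and compute and a tool call to move; the robot and the scene stay as the last step left them, time stands still between calls to the robot, and variables do not carry over. Pictures are saved under pics/ and viewed, about 8 in all and at most 12, crops included, and the job is handed in when it is done.

Besides the shell and the picture viewer there is one more tool, called after "Call:" as a command line: name --pt "numbers of a row" for each row, then --argument value for the rest. carry_out: Moves the arm, as the interface text tells. Its arguments: {"type":"object","properties":{"rows":{"type":"array"},"grip_force":{"type":"number"}},"required":["rows"]}

```bash
mkdir -p pics; ls; python3 - <<'E'
from rig import manip
import cv2,numpy as np
np.set_printoptions(precision=4,suppress=True)
for n in("side","top"):
    im=manip.camera(n); cv2.imwrite(f"pics/{n}0.png",im[:,:,::-1]); i=manip.camera_info(n); print(n,i)
print(manip.state(),manip.tip_reach)
E
```

```text
pics
side {'fx': 418.9399561087949, 'fy': 418.9399561087949, 'cx': 283.803489449304, 'cy': 206.4960133434713, 'extrinsics': array([[ 0.9586, -0.2847, -0.0078, -0.6413],
       [-0.155 , -0.4986, -0.8529,  0.147 ],
       [ 0.2389,  0.8188, -0.5221,  0.7285],
       [ 0.    ,  0.    ,  0.    ,  1.    ]])}
top {'fx': 515.0866454932551, 'fy': 515.0866454932551, 'cx': 278.26355373190006, 'cy': 198.20860400057157, 'extrinsics': array([[ 0.0074, -0.9999,  0.0085, -0.0444],
       [-0.9928, -0.0084, -0.1194,  0.6341],
       [ 0.1195, -0.0075, -0.9928,  0.9481],
       [ 0.    ,  0.    ,  0.    ,  1.    ]])}
{'t': 0.1, 'qpos': array([-1.2691,  0.4777,  0.0223,  1.5563, -0.0115,  1.1093, -0.0831]), 'joint_velocities': array([-0.0011, -0.002 ,  0.0002, -0.0017,  0.0009,  0.0018,  0.0002]), 'effort': array([  0.0044, -59.7759,   1.614 , -28.1953,   0.013 ,   0.005 ,
         0.    ]), 'position': array([0.2687, 0.6186, 0.2079]), 'ee_rot': array([ 2.6261,  1.7225, -0.002 ]), 'contact_force': array([ 0.6851,  0.6506, -0.2997]), 'moment': array([-0.0134,  0.0286,  0.0829]), 'grip_width': 0.0852154218571572} 0.008
```

View pics/top0.png

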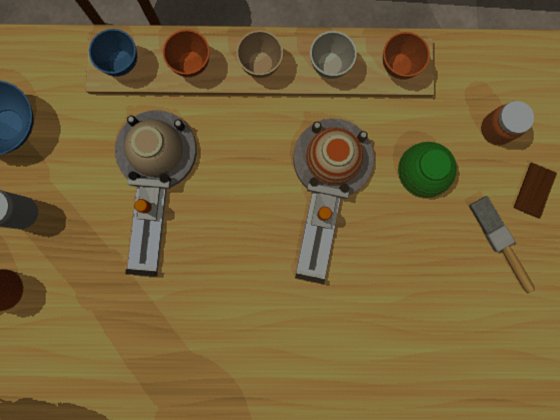

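View pics/side0.png

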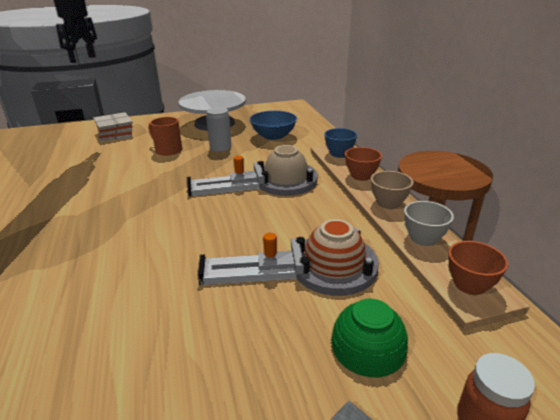

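The top view shows the striped bowl at about (335,155) with its orange knob at (325,213), and a track running to a black block at (312,280). The plain bowl is on the left, with its knob at (143,206). In the side view the striped holder's knob is at (270,245). Next I'll triangulate.

```bash
cat > h.py <<'E'
import cv2,numpy as np
from rig import manip
np.set_printoptions(precision=4,suppress=True)
def ray(n,uv):
    i=manip.camera_info(n);E=i["extrinsics"];R=E[:3,:3];c=-R.T@E[:3,3]
    d=R.T@np.array([(uv[0]-i["cx"])/i["fx"],(uv[1]-i["cy"])/i["fy"],1.]);return c,d/np.linalg.norm(d)
def plane(n,uv,z):
    c,d=ray(n,uv);return c+d*(z-c[2])/d[2]
def tri(a,b):
    (c1,d1),(c2,d2)=ray("side",a),ray("top",b)
    s=np.linalg.lstsq(np.c_[d1,-d2],c2-c1,rcond=None)[0]
    p,q=c1+s[0]*d1,c2+s[1]*d2;return (p+q)/2,np.linalg.norm(p-q)
def orange(im,box):
    x0,y0,x1,y1=box;h=cv2.cvtColor(im,cv2.COLOR_RGB2HSV)
    m=cv2.inRange(h,(5,215,130),(16,255,255));k=np.zeros_like(m);k[y0:y1,x0:x1]=m[y0:y1,x0:x1]
    c=max(cv2.findContours(k,cv2.RETR_EXTERNAL,cv2.CHAIN_APPROX_NONE)[0],key=cv2.contourArea);return c
E
python3 - <<'E'
from h import *
S=cv2.imread("pics/side0.png")[:,:,::-1].copy();T=cv2.imread("pics/top0.png")[:,:,::-1].copy()
cs=orange(S,(255,225,285,265));ct=orange(T,(310,195,340,228))
print("side",cv2.boundingRect(cs),cv2.contourArea(cs),"top",cv2.boundingRect(ct),cv2.minEnclosingCircle(ct))
# metal track in the top view: low saturation, bright
h=cv2.cvtColor(T,cv2.COLOR_RGB2HSV);m=cv2.inRange(h,(0,0,95),(180,60,255));k=np.zeros_like(m);k[192:285,285:350]=m[192:285,285:350]
c=max(cv2.findContours(k,cv2.RETR_EXTERNAL,cv2.CHAIN_APPROX_NONE)[0],key=cv2.contourArea)
print("track",cv2.minAreaRect(c),cv2.boundingRect(c))
for r in range(225,276,10):
    x=np.where(k[r])[0];print(r,x.min(),x.max(),plane("top",(x.min(),r),.016),plane("top",(x.max()+1,r),.016))
a=cv2.resize(T[130:290,270:380],None,fx=3.6,fy=3.6,interpolation=cv2.INTER_CUBIC);b=cv2.resize(S[215:295,190:390],None,fx=2,fy=2)
o=np.zeros((576,800,3),np.uint8);o[:576,:396]=a;o[:160,400:800]=b
cv2.drawContours(S,[cs],-1,(0,255,0),1);b=cv2.resize(S[225:275,240:300],None,fx=6,fy=6,interpolation=0);o[170:470,400:760]=b
cv2.imwrite("pics/crop.png",o[:,:,::-1])
E
```

```text
side (264, 233, 12, 8) 57.0 top (320, 208, 11, 10) ((324.75, 212.625), 5.427173614501953)
track ((317.8846435546875, 235.0769500732422), (29.22130584716797, 82.9571304321289), 11.309932708740234) (296, 193, 44, 86)
225 305 334 [ 0.585 -0.092  0.016] [ 0.5855 -0.1505  0.016 ]
235 303 332 [ 0.5655 -0.0881  0.016 ] [ 0.566  -0.1465  0.016 ]
245 302 330 [ 0.5462 -0.0862  0.016 ] [ 0.5466 -0.1425  0.016 ]
255 300 328 [ 0.5269 -0.0824  0.016 ] [ 0.5273 -0.1385  0.016 ]
265 298 326 [ 0.5077 -0.0786  0.016 ] [ 0.5081 -0.1346  0.016 ]
275 307 324 [ 0.4887 -0.096   0.016 ] [ 0.489  -0.1306  0.016 ]
```

View pics/crop.png

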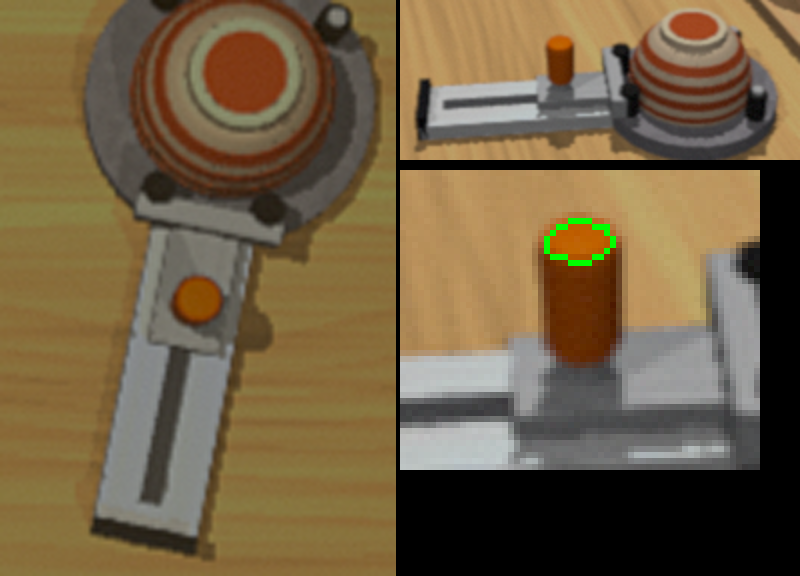

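The crop shows the knob's lit top disc centred near (270,237) in the side view, with its lower front edge near row 257. The track leans about 11° in the top view. Next I'll compute the knob, heading, heights and the route.

```bash
cat >> h.py <<'E'
def go(target,ax_deg):
    "remaining shift in tool axes (cm) and turn (deg) for tool down with tool x at heading ax_deg"
    from scipy.spatial.transform import Rotation as Ro
    s=manip.state();R=Ro.from_rotvec(s["ee_rot"]);a=np.radians(ax_deg)
    x=np.array([np.cos(a),np.sin(a),0]);z=np.array([0,0,-1.]);G=Ro.from_matrix(np.c_[x,np.cross(z,x),z])
    print("shift cm",R.inv().apply(np.array(target)-s["position"])*100,"turn deg",np.degrees((R.inv()*G).as_rotvec()))
    print("t",s["t"],"pos",s["position"],"force",s["contact_force"],"width",s["grip_width"])
E
python3 - <<'E'
from h import *
print("knob top",tri((270.2,236.9),(324.75,212.4)), "low edge ray at z .038:",plane("side",(270.3,257),.038))
P=lambda u,v,z:plane("top",(270+u/3.6,130+v/3.6),z)
s0,s1=P(178,345,.016),P(151,503,.016);d=s0-s1;print("slot",s0,s1,np.degrees(np.arctan2(d[1],d[0])))
f=P(245,73,.086);k=plane("top",(324.75,212.4),.077);d=f-k;print("foot",f,"knob",k,"heading",np.degrees(np.arctan2(d[1],d[0])),np.linalg.norm(d[:2]))
print("side foot tri",tri((190+293/2,215+27/2),(270+245/3.6,130+73/3.6)))
print("block end",P(92,525,.02),P(197,548,.02))
go((k[0],k[1],.25),79)
E
```

```text
knob top (array([ 0.6061, -0.1252,  0.0728]), np.float64(0.0029167432169738845)) low edge ray at z .038: [ 0.6037 -0.1369  0.038 ]
slot [ 0.5836 -0.1201  0.016 ] [ 0.4988 -0.1055  0.016 ] -9.801049271539647
foot [ 0.7186 -0.1486  0.086 ] knob [ 0.6043 -0.1246  0.077 ] heading -11.87719700117932 0.11684862617908899
side foot tri (array([ 0.7205, -0.1493,  0.0832]), np.float64(0.002544892168393962))
block end [ 0.4871 -0.0738  0.02  ] [ 0.4754 -0.1297  0.02  ]
shift cm [-54.8036  60.3822  -4.109 ] turn deg [ -0.0016   0.0925 -12.4775]
t 0.1 pos [0.2687 0.6186 0.2079] force [ 0.6851  0.6506 -0.2997] width 0.0852154218571572
```

Call:
carry_out --pt "-2.7 3.0 -0.5 0 0 0 100" --pt "-2.7 3.0 -0.5 0 0 0 100" --pt "-2.7 3.0 -0.5 0 0 0 100" --pt "-2.7 3.0 -0.5 0 0 0 100" --pt "-2.7 3.0 -0.5 0 0 0 100" --pt "-2.7 3.0 -0.5 0 0 0 100" --pt "-2.7 3.0 -0.5 0 0 0 100" --pt "-2.7 3.0 -0.5 0 0 0 100" --pt "-2.7 3.0 -0.5 0 0 0 100" --pt "-2.7 3.0 -0.5 0 0 0 100" --grip_force 50

```text
t: 0.93
position: [0.4325, 0.2487, 0.2521]
ee_rot: [-2.609, -1.748, 0.019]
contact_force: [1.7, 0.7, -0.0]
grip_width: 0.0853
```

```bash
python3 -c "
from h import *
go((.605,-.125,.15),78.8)"
```

```text
shift cm [-27.8922  30.256   10.2397] turn deg [ -0.4821   0.4929 -11.1799]
t 0.9333 pos [0.4325 0.2487 0.2521] force [ 1.685   0.6799 -0.0171] width 0.08528989449049526
```

Call:
carry_out --pt "-2.8 3.0 0 0 0 0 100" --pt "-2.8 3.0 0 0 0 0 100" --pt "-2.8 3.0 0 0 0 0 100" --pt "-2.8 3.0 0 0 0 0 100" --pt "-2.8 3.0 0 0 0 0 100" --pt "-2.8 3.0 0 0 0 0 100" --pt "-2.8 3.0 0 0 0 0 100" --pt "-2.8 3.0 0 0 0 0 100" --pt "-2.8 3.0 0 0 0 -5 100" --pt "0 0 0 0 0 -6 100"

```text
t: 1.77
position: [0.5851, -0.1035, 0.2525]
ee_rot: [2.435, 1.984, -0.02]
contact_force: [-1.4, -1.5, 0.5]
grip_width: 0.0851
```

```bash
python3 -c "
from h import *
go((.605,-.125,.12),78.8)"
```

```text
shift cm [-1.5645  2.486  13.2475] turn deg [-0.4295  0.5832 -0.4479]
t 1.7667 pos [ 0.5851 -0.1035  0.2525] force [-1.4004 -1.5272  0.4929] width 0.08509352544582278
```

Call:
carry_out --pt "-0.8 1.2 0 -0.4 0.6 -0.4 100" --pt "-0.8 1.2 0 0 0 0 100" --pt "0 0 3.2 0 0 0 100" --pt "0 0 3.3 0 0 0 100" --pt "0 0 3.2 0 0 0 100" --pt "0 0 2.5 0 0 0 100" --pt "0 0 1.0 0 0 0 100" --pt "0 0 0 0 0 0 100" --pt "0 0 0 0 0 0 100" --pt "0 0 0 0 0 0 100"

```text
t: 2.6
position: [0.6066, -0.1317, 0.1152]
ee_rot: [2.431, 1.989, -0.002]
contact_force: [0.0, 0.1, 0.1]
grip_width: 0.0855
```

```bash
python3 -c "
from h import *
go((.605,-.125,.048),78.8)
T=manip.camera('top');S=manip.camera('side')
o=np.hstack([cv2.resize(T[90:300,230:420],(400,442)),cv2.resize(S[130:310,180:380],(400,360))[:, :] if 0 else cv2.resize(S[100:321,180:380],(400,442))])
cv2.imwrite('pics/c2.png',o[:,:,::-1])"
```

```text
shift cm [ 0.6367 -0.2912  6.7213] turn deg [-0.011   0.0705 -0.1978]
t 2.6 pos [ 0.6066 -0.1317  0.1152] force [0.0172 0.0873 0.1052] width 0.08549279981206596
```

View pics/c2.png

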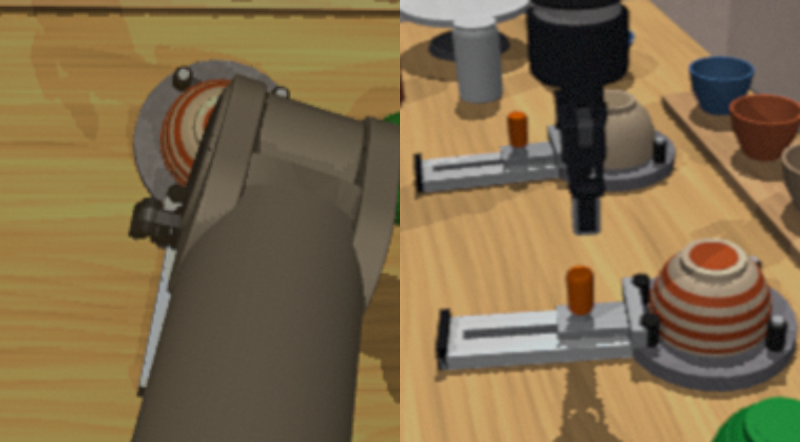

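The open fingers hang above the knob: in the side panel of the crop the fingertips are at (588,230) and the knob is at (580,290). The arm hides the knob from the top camera. I'll correct the small offset and go down.

Call:
carry_out --pt "0.4 -0.2 0 0 0 0 100" --pt "0.3 -0.1 0 0 0 0 100" --pt "0 0 1.3 0 0 0 100" --pt "0 0 1.5 0 0 0 100" --pt "0 0 1.5 0 0 0 100" --pt "0 0 1.2 0 0 0 100" --pt "0 0 0.9 0 0 0 100" --pt "0 0 0.3 0 0 0 100" --pt "0 0 0 0 0 0 100" --pt "0 0 0 0 0 0 100"

```text
t: 3.53
position: [0.6102, -0.1224, 0.0487]
ee_rot: [2.422, 1.987, 0.014]
contact_force: [-0.4, 0.1, 0.3]
grip_width: 0.0856
```

```bash
python3 -c "
from h import *
go((.605,-.125,.048),78.8)
S=manip.camera('side')
cv2.imwrite('pics/c3.png',cv2.resize(S[140:310,180:380],(600,510))[:,:,::-1])"
```

```text
shift cm [-0.3611 -0.4615  0.0659] turn deg [ 0.6827 -0.0824 -0.0697]
t 3.5333 pos [ 0.6102 -0.1224  0.0487] force [-0.3565  0.1442  0.2638] width 0.08564779537263596
```

View pics/c3.png

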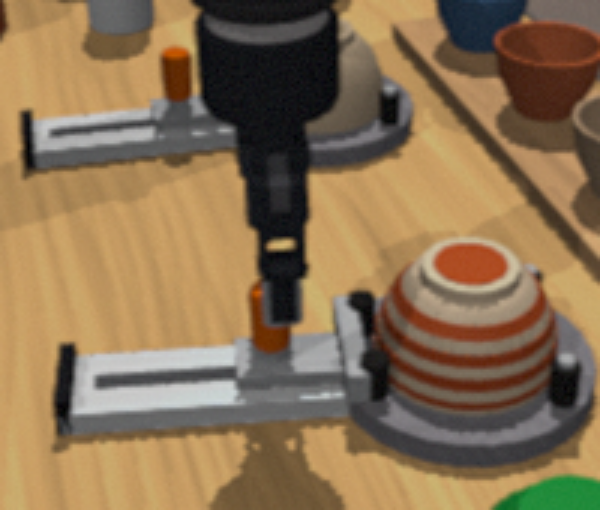

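The near finger stands beside the knob, about 5 mm too far towards the bowl, which matches the numbers. I'll centre it and close.

Call:
carry_out --pt "-0.2 -0.3 0 0.7 0 0 100" --pt "-0.1 -0.2 0 0 0 0 100" --pt "0 0 0 0 0 0 70" --pt "0 0 0 0 0 0 50" --pt "0 0 0 0 0 0 20" --pt "0 0 0 0 0 0 10" --pt "0 0 0 0 0 0 10" --pt "0 0 0 0 0 0 10" --pt "0 0 0 0 0 0 10" --pt "0 0 0 0 0 0 10" --grip_force 50

```text
t: 4.42
position: [0.6064, -0.1244, 0.0521]
ee_rot: [2.428, 1.992, 0.007]
contact_force: [-1.0, 0.1, 0.0]
grip_width: 0.0193
```

```bash
python3 -c "
from h import *
go((.605,-.125,.048),78.8)"
```

```text
shift cm [-0.0896 -0.1259  0.4071] turn deg [ 0.2091 -0.1648 -0.0515]
t 4.4167 pos [ 0.6064 -0.1244  0.0521] force [-1.0498  0.1236  0.0109] width 0.019307900338614705
```

The width of 19 mm is less than the knob's, so I'll look before pulling.

```bash
python3 -c "
from h import *
S=manip.camera('side');T=manip.camera('top');print(manip.state()['grip_width'])
cv2.imwrite('pics/c4.png',np.hstack([cv2.resize(S[190:310,220:340],(400,400),interpolation=2),cv2.resize(T[140:290,260:410],(400,400),interpolation=2)])[:,:,::-1])"
```

```text
0.01958536623442646
```

View pics/c4.png

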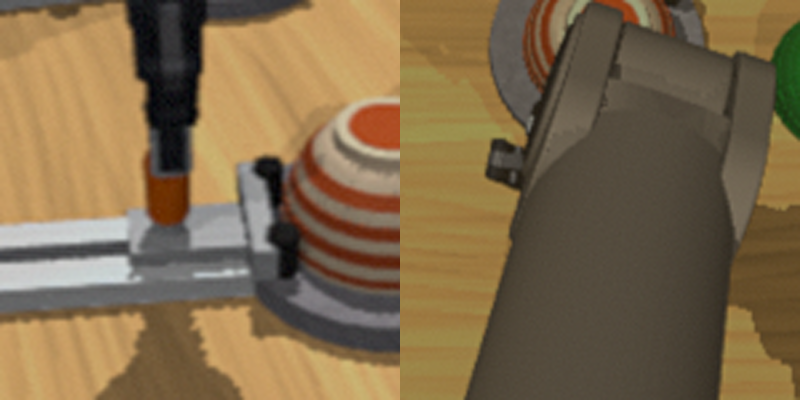

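```bash
python3 -c "
from h import *
c,d=ray('side',(220+170*.3,190+173*.3))
for y in (-.135,-.14,-.145,-.15):
    print(c+d*(y-c[1])/d[1])"
```

```text
[ 0.6063 -0.135   0.0691]
[ 0.6051 -0.14    0.0729]
[ 0.6038 -0.145   0.0767]
[ 0.6026 -0.15    0.0804]
```

```bash
python3 -c "
from h import *
def at(uv,ys):
    c,d=ray('side',uv)
    for y in ys: print(uv,c+d*(y-c[1])/d[1])
at((180+282/3,140+326/3),(-.165,-.17,-.175))
at((180+587/2-200,100+234/2),(-.165,-.175,-.185))
i=manip.camera_info('side');E=i['extrinsics']
for p in [(.605,-.136,.044),(.605,-.145,.044),(.605,-.125,.078),(.605,-.125,.038)]:
    q=E[:3,:3]@np.array(p)+E[:3,3];print(p,i['fx']*q[0]/q[2]+i['cx'],i['fy']*q[1]/q[2]+i['cy'])
print(manip.state())
T=manip.camera('top');S=manip.camera('side')
cv2.imwrite('pics/c5.png',cv2.resize(S[200:265,235:315],(800,600 if 0 else 650),interpolation=0)[:600,:,::-1])
"
```

```text
(274.0, 248.66666666666669) [ 0.6036 -0.165   0.0768]
(274.0, 248.66666666666669) [ 0.6023 -0.17    0.0807]
(274.0, 248.66666666666669) [ 0.601  -0.175   0.0847]
(273.5, 217.0) [ 0.6041 -0.165   0.1395]
(273.5, 217.0) [ 0.6015 -0.175   0.1462]
(273.5, 217.0) [ 0.5989 -0.185   0.1529]
(0.605, -0.136, 0.044) 270.7672846493393 253.86287322259014
(0.605, -0.145, 0.044) 272.10370085653784 256.91053513899874
(0.605, -0.125, 0.078) 268.6611026050875 234.6409548609239
(0.605, -0.125, 0.038) 269.2569071543709 252.89222825889473
{'t': 4.5167, 'qpos': array([-0.135 ,  0.5858,  0.3233,  1.8368, -0.2626,  0.7569,  1.7039]), 'joint_velocities': array([ 0.0009, -0.0003,  0.0012, -0.0018, -0.0005, -0.0004,  0.0013]), 'effort': array([  0.2492, -56.3201,   7.0249, -20.8786,   0.1253,  -0.1186,
         0.0043]), 'position': array([ 0.6064, -0.1244,  0.0521]), 'ee_rot': array([2.4279, 1.9923, 0.0071]), 'contact_force': array([0.4721, 0.6108, 1.6292]), 'moment': array([ 0.1218,  0.0697, -0.006 ]), 'grip_width': 0.01958536623442646}
```

View pics/c5.png

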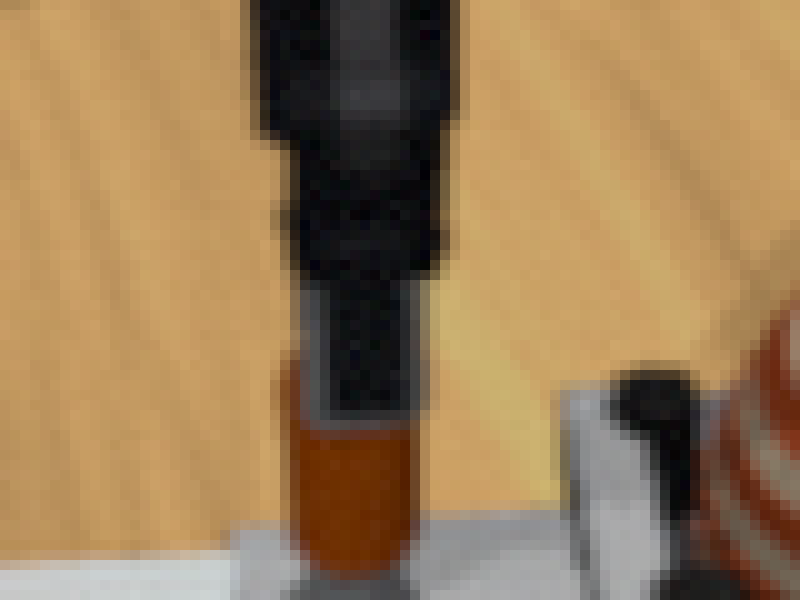

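The near fingertip ends at pixel row 243, only about 2 px below the knob's front top edge at row 241. The knob's lower edge is at row 257. So the real tips stand about 25 mm higher than the TCP reading and tip_reach imply, and the pads hold only the rounded top. I'll open and go lower; the open fingers straddle the plate, so this is safe.

Call:
carry_out --pt "0 0 0 0 0 0 100" --pt "0 0 0 0 0 0 100" --pt "0 0 0 0 0 0 100" --pt "0 0 0 0 0 0 100" --pt "0 0 0 0 0 0 100" --pt "0 0 0.6 0 0 0 100" --pt "0 0 0.6 0 0 0 100" --pt "0 0 0.5 0 0 0 100" --pt "0 0 0.3 0 0 0 100" --pt "0 0 0 0 0 0 100"

```text
t: 5.45
position: [0.6061, -0.1251, 0.0294]
ee_rot: [2.428, 1.992, 0.005]
contact_force: [-0.4, 0.4, -0.7]
grip_width: 0.0855
```

```bash
python3 -c "
from h import *
go((.605,-.125,.03),78.8)
S=manip.camera('side')
cv2.imwrite('pics/c6.png',cv2.resize(S[200:270,235:315],(640,560),interpolation=0)[:,:,::-1])"
```

```text
shift cm [-0.0079 -0.1084 -0.0612] turn deg [ 0.1807 -0.1083 -0.0817]
t 5.45 pos [ 0.6061 -0.1251  0.0294] force [-0.4073  0.3896 -0.6634] width 0.08551923324814135
```

View pics/c6.png

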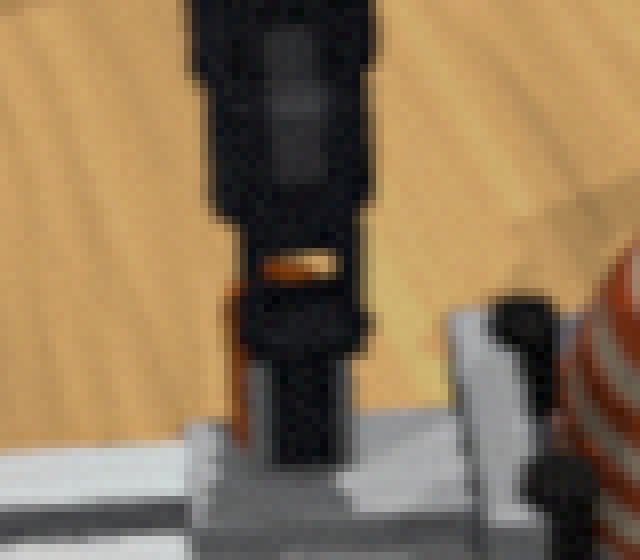

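The open near fingertip is now at row 258, about z = 0.06. It should swing down to about 0.045 as it closes. Closing now, 3 mm lower.

Call:
carry_out --pt "0 -0.1 0.3 0 0 0 100" --pt "0 0 0 0 0 0 60" --pt "0 0 0 0 0 0 20" --pt "0 0 0 0 0 0 10" --pt "0 0 0 0 0 0 10" --pt "0 0 0 0 0 0 10" --pt "0 0 0 0 0 0 10" --pt "0 0 0 0 0 0 10" --pt "0 0 0 0 0 0 10" --pt "0 0 0 0 0 0 10" --grip_force 60

```text
t: 6.33
position: [0.6056, -0.1241, 0.027]
ee_rot: [2.428, 1.992, 0.008]
contact_force: [0.1, 0.2, -0.4]
grip_width: 0.0236
```

```bash
python3 -c "
from h import *
go((.605-.0785,-.125+.0155,.03),78.8)"
```

```text
shift cm [-0.1132 -8.0367 -0.3369] turn deg [ 0.2266 -0.1806 -0.0667]
t 6.3333 pos [ 0.6056 -0.1241  0.027 ] force [ 0.0632  0.1883 -0.4005] width 0.02359049132734799
```

The width is now 23.6 mm, which fits the knob. I'll pull along −tool y.

Call:
carry_out --pt "0 -0.4 0 0 0 0 10" --pt "0 -0.6 0 0 0 0 10" --pt "0 -0.6 0 0 0 0 10" --pt "0 -0.6 0 0 0 0 10" --pt "0 -0.6 0 0 0 0 10" --pt "0 -0.6 0 0 0 0 10" --pt "0 -0.6 0 0 0 0 10" --pt "0 -0.4 0 0 0 0 10" --pt "0 0 0 0 0 0 10" --pt "0 0 0 0 0 0 10"

```text
t: 7.17
position: [0.5768, -0.1185, 0.027]
ee_rot: [2.406, 1.974, 0.037]
contact_force: [2.5, -1.5, -2.5]
grip_width: 0.0236
```

```bash
python3 -c "
from h import *
go((.605-.0785,-.125+.0155,.03),78.8)
S=manip.camera('side');c=orange(S,(225,225,290,270));print(cv2.boundingRect(c))"
```

```text
shift cm [-0.1019 -5.0964 -0.4917] turn deg [ 2.1476  0.0004 -0.0676]
t 7.1667 pos [ 0.5768 -0.1185  0.027 ] force [ 2.4912 -1.4575 -2.5014] width 0.02364900518885825Traceback (most recent call last):
  File "<string>", line 4, in <module>
    S=manip.camera('side');c=orange(S,(225,225,290,270));print(cv2.boundingRect(c))
                             ~~~~~~^^^^^^^^^^^^^^^^^^^^^
  File "h.py", line 16, in orange
    c=max(cv2.findContours(k,cv2.RETR_EXTERNAL,cv2.CHAIN_APPROX_NONE)[0],key=cv2.contourArea);return c
ValueError: max() iterable argument is empty
```

It moved 2.9 cm along the track, lagging a little and tilting 2°. I'll continue and correct the tilt.

Call:
carry_out --pt "0 -0.6 0 1 0 0 10" --pt "0 -0.7 0 0.8 0 0 10" --pt "0 -0.7 0 0.5 0 0 10" --pt "0 -0.7 0 0.5 0 0 10" --pt "0 -0.7 0 0.5 0 0 10" --pt "0 -0.7 0 0.5 0 0 10" --pt "0 -0.7 0 0.5 0 0 10" --pt "0 -0.7 0 0.5 0 0 10" --pt "0 0 0 0 0 0 10" --pt "0 0 0 0 0 0 10"

```text
t: 8.05
position: [0.5394, -0.1112, 0.0269]
ee_rot: [-2.422, -1.986, 0.019]
contact_force: [1.5, -1.0, -1.3]
grip_width: 0.0237
```

```bash
python3 -c "
from h import *
go((.605-.0785,-.125+.0155,.03),78.8)"
```

```text
shift cm [-0.0889 -1.3031 -0.2854] turn deg [-0.8884  0.188  -0.1045]
t 8.05 pos [ 0.5394 -0.1112  0.0269] force [ 1.5483 -0.9627 -1.2817] width 0.023727690339508164
```

Call:
carry_out --pt "0 -0.6 0 0 0 0 10" --pt "0 -0.6 0 0 0 0 10" --pt "0 -0.6 0 0 0 0 10" --pt "0 -0.6 0 0 0 0 10" --pt "0 -0.6 0 0 0 0 10" --pt "0 -0.7 0 0 0 0 10" --pt "0 -0.8 0 0 0 0 10" --pt "0 -0.8 0 0 0 0 10" --pt "0 -0.8 0 0 0 0 10" --pt "0 -0.8 0 0 0 0 10"

```text
t: 8.88
position: [0.529, -0.1096, 0.0282]
ee_rot: [2.36, 1.94, 0.077]
contact_force: [27.4, -7.1, -34.0]
grip_width: 0.0235
```

```bash
python3 -c "
from h import *
go((.605-.0785,-.125+.0155,.03),78.8)
p=manip.state()['position'];print(np.linalg.norm(p[:2]-[.6056,-.1241]))"
```

```text
shift cm [-0.041  -0.2261 -0.2044] turn deg [5.6171 0.8737 0.0492]
t 8.8833 pos [ 0.529  -0.1096  0.0282] force [ 27.4227  -7.1026 -33.9922] width 0.02349590087403329
0.07798154890801264
```

The jaw is at its stop: force rose to 27 N and motion ceased at about 78–80 mm. Now I'll relax, let go and lift.

Call:
carry_out --pt "0 0 0 0 0 0 10" --pt "0 0 0 0 0 0 30" --pt "0 0 0 0 0 0 60" --pt "0 0 0 0 0 0 100" --pt "0 0 0 0 0 0 100" --pt "0 0 0 0 0 0 100" --pt "0 0 -1.0 0 0 0 100" --pt "0 0 -2.0 0 0 0 100" --pt "0 0 -3 0 0 0 100" --pt "0 0 -3 0 0 0 100"

```text
t: 9.72
position: [0.515, -0.1069, 0.1168]
ee_rot: [2.367, 1.945, 0.06]
contact_force: [1.5, 0.5, 0.5]
grip_width: 0.0858
```

Call:
carry_out --pt "0 0 -3 0 0 0 100" --pt "0 0 -3 0 0 0 100" --pt "0 0 -3 0 0 0 100" --pt "3 -2 0 0 0 0 100" --pt "3 -2 0 0 0 0 100" --pt "3 -2 0 0 0 0 100" --pt "3 -2 0 0 0 0 100" --pt "3 0 0 0 0 0 100" --pt "3 0 0 0 0 0 100" --pt "0 0 0 0 0 0 100"

```text
t: 10.55
position: [0.4643, 0.0906, 0.2171]
ee_rot: [2.372, 1.922, 0.09]
contact_force: [0.8, 0.2, 1.1]
grip_width: 0.0853
```

```bash
python3 -c "
from h import *
go((.605-.0785,-.125+.0155,.03),78.8)
S=manip.camera('side');T=manip.camera('top')
c=orange(T,(300,215,340,285));u=cv2.minEnclosingCircle(c);k=plane('top',u[0],.077);print(u,k,'moved',k-[.6043,-.1246,.077],np.linalg.norm(k[:2]-[.6043,-.1246]))
cv2.imwrite('pics/c7.png',np.hstack([cv2.resize(T[90:300,100:400],(420,294)),cv2.resize(S[120:330,150:420],(378,294))])[:,:,::-1])"
```

```text
shift cm [-18.115    8.2135  19.8402] turn deg [ 5.994   0.5409 -0.7649]
t 10.55 pos [0.4643 0.0906 0.2171] force [0.7866 0.2267 1.082 ] width 0.08527799612410616
((316.3888854980469, 255.05555725097656), 5.9758782386779785) [ 0.5264 -0.1091  0.077 ] moved [-0.0779  0.0155 -0.    ] 0.07945738210261608
```

View pics/c7.png

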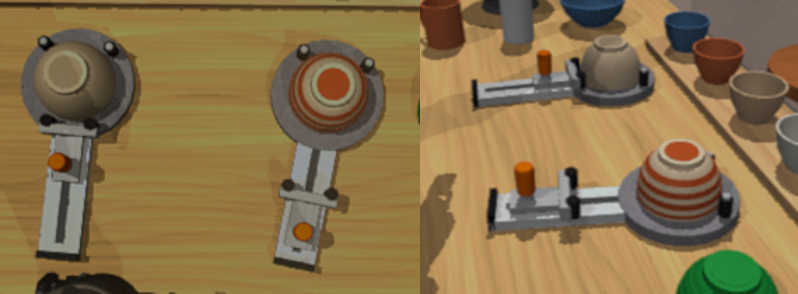

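The striped holder's jaw is fully out, with its knob at top-camera pixel (316,255), and the bowl stands in place. The plain bowl's clamp is still shut and the robot is clear. Handing in.

```bash
python3 -c "
from h import *
T=manip.camera('top');c=orange(T,(300,215,340,285));print(cv2.minEnclosingCircle(c));print(manip.close_job())"
```

```text
((316.3888854980469, 255.05555725097656), 5.9758782386779785)
the job is handed in; nothing more can be done
None
```

The striped bowl's clamp is open and the job is handed in. I gripped its orange knob across the track, pulled it straight out until the force rose to about 27 N level (34 N vertical) and it stopped moving, then let go and moved the arm clear.

**Last checks**
- **Jaw opening:** the top camera shows the knob moved 79.5 mm against the 80 mm stop, which is within measuring error. A second picture before handing in gave the same pixel position, so the brake is holding.
- **Bowls:** by eye in the last pictures, the striped bowl stands on its bat where it was and the plain bowl's clamp is still shut. I did not measure either.
- **Time:** it took about 10.6 s.

**What disagreed**
- **Tip height:** the side camera showed the fingertips about 25 mm higher than the measured TCP and `tip_reach` implied. My first grip, at 19 mm width, held only the knob's rounded top, so I opened and regripped lower. The second grip measured 23.6 mm, slightly under the stated 24 to 26 mm, and held.
- **Knob height:** triangulation put the knob's top at about 73 mm, against 78 mm in the text.
- **Tilt:** the tool tilted about 5.6° while pressing against the stop.

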